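Feed the mallet heads down the roller track

ROBOT

A 6-joint arm with a two-finger parallel gripper is mounted at the origin on the work surface. World frame = base frame: x ahead of the robot, y to its left, z up, the work surface at z = 0. Lengths are in m, angles in rad, forces in N, time in s.
With the tool pointing down it reaches from about 0.35 to 0.775 m from the base axis. Payload 7.3 kg.
Tool frame: the origin (TCP) lies at the centre of the arm's flange, where the gripper is bolted on; the fingertips stand 178 mm ahead of it and the grasp point (between the pads) lies 159 mm ahead of it; z points along the fingers, y is the line along which they close (so a half turn about z gives the same grasp; the last joint's range is limited). The gripper opens to 92 mm and grips with 3 to 60 N. Pads are 19 mm wide; open, the fingers measure 130 mm over their backs; the gripper's body (75 mm by 190 mm) begins 47 mm behind the grasp point.
Start: joints at [-1.272, 0.342, 1.524, -0, 1.275, -0.146], TCP at [0.226, -0.474, 0.405] pointing down, gripper open.
Joint ranges: [-2.53, 2.53], [-0.77, 2.02], [0.04, 2.7], [-1, 4.14], [0.28, 2.66], [-3.11, 3.11]. Speed limits (rad/s): [2.57, 2.57, 3.14, 3.14, 3.14, 3.14].

INTERFACE

Orientations are given as [roll, pitch, yaw] about the fixed x, y, z axes, in that order (R = Rz(yaw) Ry(pitch) Rx(roll)).
In Python, from cell import robot gives the robot as it stands.
- The arm moves only by the shell command python3 drive.py 'ROWS' [OPENING] [FORCE]. ROWS is a JSON list of rows, 1 to 8 of them, each an object with the fields dx, dy, dz (the shift in units of 100 mm), wx, wy, wz (a rotation vector in units of 0.25 rad); a field left out counts as zero; each row shifts and turns the commanded pose from where the row before left it, along the tool's axes as they then stand; what a row does not reach is not made up. A row lasts 1/12 s, in which the tool goes at most 0.0417 m and 0.125 rad, less where a joint would pass 70% of its speed; a pose out of reach is approached as far as the arm can. OPENING is the finger opening in m, set as the command begins (- or left out keeps the last). The fingers move at their own pace and stop on an object; FORCE is the grip in N (left out, the last holds). Time passes only in rows, so rows that do not move let the fingers close. It prints the time, the measured TCP pose, the force, the opening and the grip force at its end. Input that does not fit is refused with a message, and nothing moves.
- robot.observe(): the state, without advancing time (a new reading comes with each control period).
- robot.read_camera(name): name is "scene" or "top" or "wrist"; returns a dict with "image" (480x640x3 uint8, red, green, blue), "fx", "fy", "cx", "cy" (pixels), "pose" (4x4, takes a point from camera to world coordinates). Camera axes: x right, y down, z forward; pixel columns grow to the right and rows downward; lengths in m; the calibration is good to about 2 mm. A picture is of the moment at which its call begins. There is no depth.
- robot.hand_in(): hands the job in; it is judged then, once.
The state is a dict: "time": time; "qpos": joint angles; "qvel": joint speeds; "joint_efforts": joint torques, N m; "tool_pos": TCP position; "tool_rot": TCP orientation; "contact_force": force on the tool from outside, world axes, zero at the start; "torque": the same for the moment, N m; "opening": finger opening in m; "grip_force": force on a finger pad.
Only numpy, scipy, OpenCV 4.12 (cv2) and the standard library are available. Lean on these libraries where they do the work, as an engineer would, in place of code of your own. Each camera call takes 0.05 s, during which the arm holds its last target. There are 200 camera calls.

TASK

Take both wooden mallet heads out of their sprung cradles, pushing each one back against its keeper until it is clear of the lip before lifting it, and feed them one after the other down the sloped roller track. Set each head down gently and flat on the rollers, lengthways at the track's upper end, then let go so that it rolls down by itself (no pushing or carrying): the first to the stop, the second up against the first. Leave everything else on the bench where it is.

Things in the scene. Friction and masses are not known exactly. Their poses are not given: they have to be found in the camera images.
- head_a: beech mallet head: plain oblong block 120 (x) x 50 (y) x 48 (z) mm, 0.15 to 0.3 kg, a flat dark rectangle (32 x 16 mm, only a mark) on its top. Origin: centre of the underside; x along its length, z up. Starts clasped in cradle_a, its x along that cradle's x (within 1 degree). The two heads are alike; either may go first
- head_b: beech mallet head: plain oblong block 120 (x) x 50 (y) x 48 (z) mm, 0.15 to 0.3 kg, a flat dark rectangle (32 x 16 mm, only a mark) on its top. Origin: centre of the underside; x along its length, z up. Starts clasped in cradle_b, its x along that cradle's x (within 1 degree). The two heads are alike; either may go first
- cradle_a: low fixed cradle clasping one head, 240 x 66 mm. Origin: on the table under the head's middle; x along the head from fixed lip to sprung keeper, z up. Head's underside is 12 mm above the table. Cheeks 4 mm thick, 24 mm high, stand either side at x = 34 to 56 and -56 to -34 mm; between them the head's sides are open for the fingers. A post at x = 115 to 125 is 52 mm high
- lip_a (a point): inner lower edge, at its middle, of the fixed lip at the cradle's -x end: 44 mm wide, 8 mm thick, top 71.5 mm above the table. It reaches 10 mm over the head's end, 3.5 mm above the head's top, so the head cannot be lifted straight out until it has been pushed 13 mm or more towards the keeper
- keeper_a_face (a point): middle of the face of the sprung keeper plate (48 mm wide, 14 to 54 mm above the table) 1 to 2 mm off the head's +x end at the start. Pushed by the held head along cradle +x it takes 5 N to start and 2.5 N more per 10 mm, hard stop at 24 mm. The pushed-back head is lifted straight up, its end sliding on the plate, which then springs back
- cradle_b: a second cradle, just like cradle_a, with the same sizes and axes, placed elsewhere
- lip_b (a point): the same point of cradle_b's lip
- keeper_b_face (a point): the same point of cradle_b's keeper
- lane: bed of a fixed roller track, steel frame on wooden legs, sloping 26 degrees down towards the robot. Origin: on the middle line at the foot of the stop's face, in the plane of the roller tops, 60 mm above the table; x up the slope, y across, z square off the rollers. Side guides along x = -12 to 320 mm: inner faces 31 mm from the middle line, 6 mm thick, tops 10 mm above the roller tops
- load (a point): middle of the track's upper end, on the plane of the roller tops, 250 mm up the slope from the stop; axes as the lane's. Set a head down with its middle within 15 mm of here. Ten rollers (22 mm thick, 60 mm long) lie 32 mm apart all along; they are slightly braked, so a head rolls off as soon as it is let go, at about 0.3 m/s. Fingertips kept 12 mm off the rollers clear the guides
- stop (a point): middle of the stop plate's face at the track's low end, 18 mm above the roller plane; the plate rises 36 mm above the rollers. The first head rests against it with its middle 60 mm up the slope, the second with its middle at 180 mm
- mallet: bystander, to be left alone: wooden mallet lying down, origin at its underside
- glue: bystander, to be left alone: white glue bottle, 60 mm thick, 170 mm high, origin at its underside
- wax: bystander, to be left alone: amber wax jar, 68 mm thick, 60 mm high, origin at its underside
- cork_block: bystander, to be left alone: cork sanding block 100 x 50 x 30 mm, origin at its underside
- offcut: bystander, to be left alone: wooden strip 130 x 45 x 22 mm, origin at its underside
- brush: bystander, to be left alone: brush lying down, origin at its underside
- wedge_block: bystander, to be left alone: dark wooden block 70 x 40 x 35 mm, origin at its underside

How it is judged:
On the way:
1. one mallet head has rolled to the stop and rests against it, let go (((x of head_a in the frame of lane between 0.052 and 0.067 m and y of head_a in the frame of lane between -0.04 and 0.04 m and z of head_a in the frame of lane between -0.006 and 0.005 m and angle between the z axis of head_a and the z axis of lane, either way round below 0.08 rad and angle between the x axis of head_a and the x axis of lane, either way round below 0.2 rad and linear speed of head_a below 0.02 m/s and contact force between the fingers and head_a below 0.1 N) or (x of head_b in the frame of lane between 0.052 and 0.067 m and y of head_b in the frame of lane between -0.04 and 0.04 m and z of head_b in the frame of lane between -0.006 and 0.005 m and angle between the z axis of head_b and the z axis of lane, either way round below 0.08 rad and angle between the x axis of head_b and the x axis of lane, either way round below 0.2 rad and linear speed of head_b below 0.02 m/s and contact force between the fingers and head_b below 0.1 N))), for 0.2 s.
At the end, for the whole second after the job is handed in: Both heads lie flat (within 5 degrees) and lengthways (within 11 degrees) on the rollers between the guides, let go and at rest: the middle of one 52 to 67 mm from the stop (against it), the middle of the other 170 to 190 mm (against the first) (((x of head_a in the frame of lane between 0.052 and 0.067 m and y of head_a in the frame of lane between -0.04 and 0.04 m and z of head_a in the frame of lane between -0.006 and 0.005 m and angle between the z axis of each of head_a, head_b and the z axis of lane, either way round below 0.08 rad and angle between the x axis of each of head_a, head_b and the x axis of lane, either way round below 0.2 rad and linear speed of each of head_a, head_b below 0.02 m/s and contact force between the fingers and head_a below 0.1 N and x of head_b in the frame of lane between 0.17 and 0.19 m and y of head_b in the frame of lane between -0.04 and 0.04 m and z of head_b in the frame of lane between -0.006 and 0.005 m and contact force between the fingers and head_b below 0.1 N) or (x of head_b in the frame of lane between 0.052 and 0.067 m and y of head_b in the frame of lane between -0.04 and 0.04 m and z of head_b in the frame of lane between -0.006 and 0.005 m and angle between the z axis of each of head_b, head_a and the z axis of lane, either way round below 0.08 rad and angle between the x axis of each of head_b, head_a and the x axis of lane, either way round below 0.2 rad and linear speed of each of head_b, head_a below 0.02 m/s and contact force between the fingers and head_b below 0.1 N and x of head_a in the frame of lane between 0.17 and 0.19 m and y of head_a in the frame of lane between -0.04 and 0.04 m and z of head_a in the frame of lane between -0.006 and 0.005 m and contact force between the fingers and head_a below 0.1 N))); the robot touches nothing.
It fails at once if a mallet head over the track is let go while its underside is more than 6 mm off the rollers (dropped, or laid on slantwise) ((x of head_a in the frame of lane between -0.02 and 0.36 m and y of head_a in the frame of lane between -0.04 and 0.04 m and z of head_a in the frame of lane between 0.006 and 0.12 m and contact force between the fingers and head_a below 0.05 N) or (x of head_b in the frame of lane between -0.02 and 0.36 m and y of head_b in the frame of lane between -0.04 and 0.04 m and z of head_b in the frame of lane between 0.006 and 0.12 m and contact force between the fingers and head_b below 0.05 N)).
It fails at once if a mallet head on the rollers is held, carried or pushed by the fingers farther down than the upper end (its middle less than 205 mm from the stop) ((x of head_a in the frame of lane between -0.02 and 0.205 m and y of head_a in the frame of lane between -0.04 and 0.04 m and z of head_a in the frame of lane between -0.006 and 0.03 m and contact force between the fingers and head_a above 0.3 N) or (x of head_b in the frame of lane between -0.02 and 0.205 m and y of head_b in the frame of lane between -0.04 and 0.04 m and z of head_b in the frame of lane between -0.006 and 0.03 m and contact force between the fingers and head_b above 0.3 N)).
It fails at once if a held mallet head is pressed on the track with more than 80 N ((contact force between head_a and lane above 80 N and contact force between the fingers and head_a above 0.5 N) or (contact force between head_b and lane above 80 N and contact force between the fingers and head_b above 0.5 N)).
It fails at once if a bystander on the bench (mallet, glue bottle, wax jar, cork block, offcut, brush, small dark block) is moved more than 30 mm (distance of any of mallet, glue, wax, cork_block, offcut, brush, wedge_block from where it was at the start of the episode above 0.03 m).
It also fails if it takes over 61 s, if anything falls off the work surface, if the arm or the gripper's body presses on something with over 40 N, if the wrist force passes 120 N, or if a joint passes its speed limit or range.

## Working session

There is one attempt and no reset: what is moved stays moved. The work goes in short steps, Python scripts to look and compute and a shell command to move; the robot and the scene stay as the last step left them, time stands still between calls to the robot, and variables do not carry over. Pictures are saved under pics/ and viewed, at most 10 in all, crops included, and the job is handed in when it is done.

```bash
ls; mkdir -p pics; python3 - <<'E'
from cell import robot
import cv2,numpy as np
for n in ("scene","top"):
    c=robot.read_camera(n); cv2.imwrite(f"pics/{n}0.png",c["image"][:,:,::-1])
    print(n,c["fx"],c["fy"],c["cx"],c["cy"],np.round(c["pose"],4).tolist())
s=robot.observe(); print(s["time"],s["tool_pos"],s["tool_rot"],s["opening"])
E
```

```text
cell.py
drive.py
pics
scene 591.7867167879687 591.7867167879687 327.5565409998204 241.81377645535662 [[0.1326, 0.5821, -0.8022, 1.7061], [0.9911, -0.0726, 0.1111, -0.1893], [0.0064, -0.8099, -0.5866, 0.9442], [0.0, 0.0, 0.0, 1.0]]
top 499.0097891406136 499.0097891406136 319.9288713701045 235.9422964239908 [[0.0143, -0.9866, 0.1626, 0.4063], [-0.9998, -0.0158, -0.0077, -0.0123], [0.0102, -0.1624, -0.9867, 1.172], [0.0, 0.0, 0.0, 1.0]]
0.1 [ 0.22587691 -0.47379766  0.40409949] [-3.14023192e+00 -2.17375727e-04  4.44764216e-01] 0.09186537654184553
```
View pics/scene0.png

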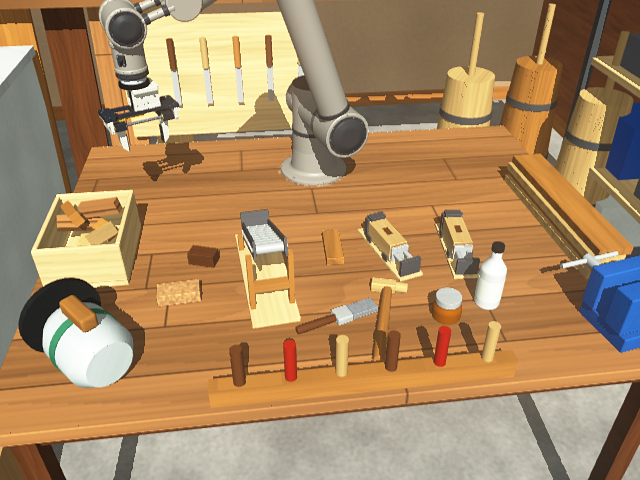

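View pics/top0.png

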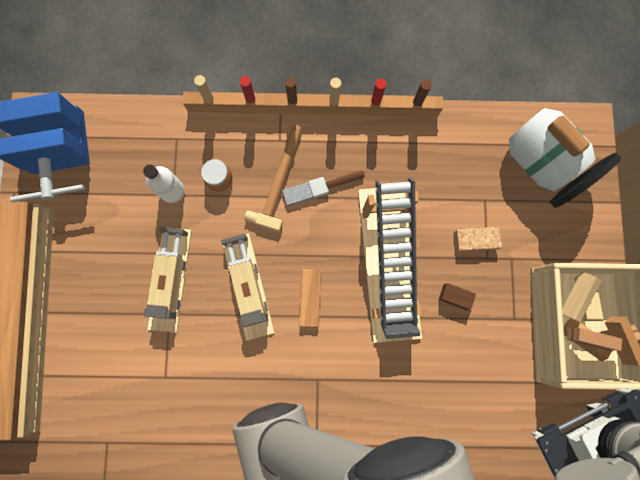

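The scene picture shows the two cradles near (390,245) and (457,240), and the lane near (265,250). The top picture shows the cradles near (167,280) and (247,285), and the lane near (397,260). I'll enlarge both pictures.

```bash
python3 - <<'E'
import cv2,numpy as np
t=cv2.imread("pics/top0.png"); s=cv2.imread("pics/scene0.png")
def crop(im,x0,y0,w,h,k):
    o=cv2.resize(im[y0:y0+h,x0:x0+w],None,fx=k,fy=k,interpolation=cv2.INTER_CUBIC)
    for i in range(0,w,20):
        cv2.putText(o,str(x0+i),(i*k,8),0,.3,(255,0,255),1);cv2.line(o,(i*k,8),(i*k,14),(255,0,255),1)
    for i in range(0,h,20):
        cv2.putText(o,str(y0+i),(0,i*k+3),0,.3,(255,0,255),1);cv2.line(o,(20,i*k),(26,i*k),(255,0,255),1)
    return o
cv2.imwrite("pics/c1.png",crop(t,140,220,140,125,5)[:600])
cv2.imwrite("pics/c2.png",np.hstack([crop(t,350,175,80,175,3), crop(s,225,200,90,131,4)[:525]]))
cv2.imwrite("pics/c3.png",crop(s,355,200,130,85,6))
E
```

```text
Traceback (most recent call last):
ValueError: all the input array dimensions except for the concatenation axis must match exactly, but along dimension 0, the array at index 0 has size 525 and the array at index 1 has size 524
```

View pics/c1.png

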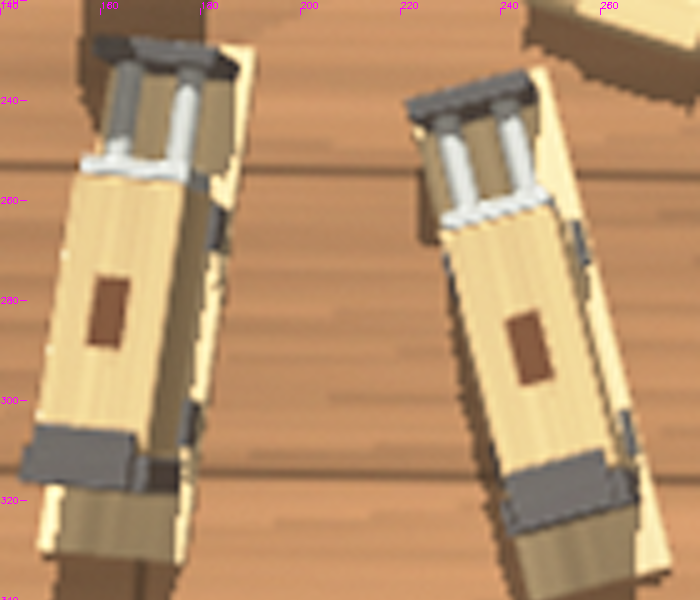

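The top crop gives the left cradle's mark centre at about (161.6,282.3) and the right cradle's at about (245.8,289.4). Both lips are at the near end (rows about 311 and 318), and the keepers are at the far end.

```bash
python3 - <<'E'
import cv2,numpy as np
t=cv2.imread("pics/top0.png"); s=cv2.imread("pics/scene0.png")
def crop(im,x0,y0,w,h,k):
    o=cv2.resize(im[y0:y0+h,x0:x0+w],None,fx=k,fy=k,interpolation=cv2.INTER_CUBIC)
    for i in range(0,w,20):
        cv2.putText(o,str(x0+i),(i*k,8),0,.3,(255,0,255),1);cv2.line(o,(i*k,8),(i*k,14),(255,0,255),1)
    for i in range(0,h,20):
        cv2.putText(o,str(y0+i),(0,i*k+3),0,.3,(255,0,255),1);cv2.line(o,(20,i*k),(26,i*k),(255,0,255),1)
    return o
cv2.imwrite("pics/c2.png",np.hstack([crop(t,350,175,80,175,3)[:524], crop(s,225,200,90,131,4)[:524]]))
cv2.imwrite("pics/c3.png",crop(s,355,200,130,85,6))
E
```

```text
(no output)
```

View pics/c2.png

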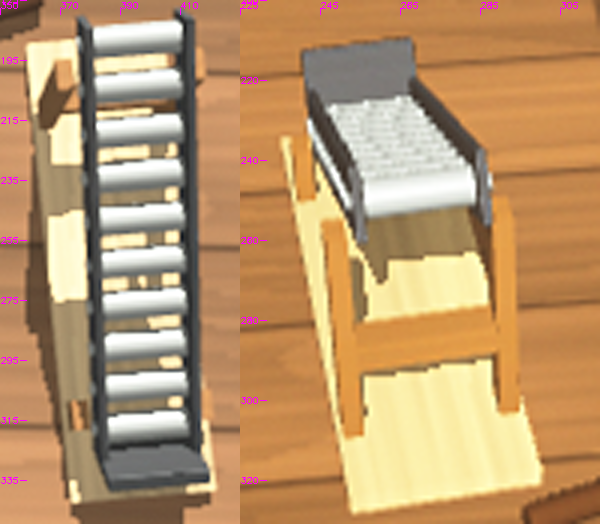

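View pics/c3.png

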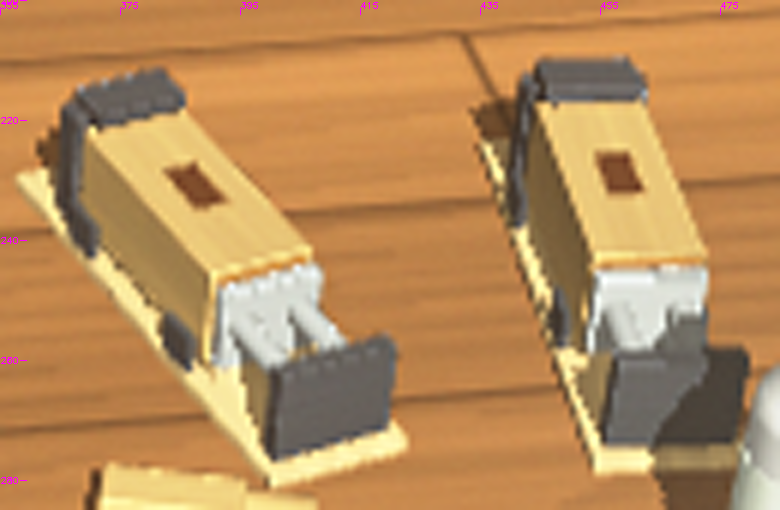

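In c2 the rollers run from row 187 to row 318. The guides' far ends are near (376,181) and (415,180) in the top picture, and the stop's top edge is at (240,212)–(268,209) in the scene picture. c3 shows the mark centres near (458,228.5) and (387.5,230.5).

```bash
cat > h.py <<'E'
import cv2,numpy as np
from scipy.spatial.transform import Rotation as R
from scipy.optimize import least_squares
def ray(c,uv):
    d=c["pose"][:3,:3]@np.array([(uv[0]-c["cx"])/c["fx"],(uv[1]-c["cy"])/c["fy"],1.]); return c["pose"][:3,3],d/np.linalg.norm(d)
def tri(obs):
    A=0;b=0
    for c,uv in obs:
        o,d=ray(c,uv); P=np.eye(3)-np.outer(d,d); A=A+P; b=b+P@o
    return np.linalg.solve(A,b)
def plane(c,uv,z):
    o,d=ray(c,uv); return o+d*(z-o[2])/d[2]
def proj(c,p):
    T=np.linalg.inv(c["pose"]); q=(np.atleast_2d(p)@T[:3,:3].T)+T[:3,3]
    return np.c_[c["fx"]*q[:,0]/q[:,2]+c["cx"],c["fy"]*q[:,1]/q[:,2]+c["cy"]]
def mark(c,uv,r):
    "sub-pixel centre of the dark mark near uv"
    x0,y0=int(uv[0]-r),int(uv[1]-r); im=c["image"][y0:y0+2*r,x0:x0+2*r].astype(float)
    g=im.sum(2); lo,hi=np.percentile(g,[2,70]); m=(g<(lo+hi)/2).astype(np.uint8)
    n,l,st,ce=cv2.connectedComponentsWithStats(m,connectivity=4)
    k=l[r,r]; 
    return np.array(ce[k])+[x0,y0],st[k][4]
E
python3 - <<'E'
from h import *; from cell import robot
S=robot.read_camera("scene");T=robot.read_camera("top")
for a,b in (((458,228),(161,282)),((387,230),(245,289))):
    ms,mt=mark(S,a,5),mark(T,b,9); print(ms,mt,tri([(S,ms[0]),(T,mt[0])]))
# keeper-end / lip-end mids of the heads' top, from crop
k=lambda X,Y:(140+X/5-.4,220+Y/5-.4)
for far1,far2,n1,n2 in (((80,177),(188,182),(38,424),(147,436)),((443,226),(553,203),(500,474),(607,448))):
    p=[plane(T,k(*q),.06) for q in (far1,far2,n1,n2)]
    print(np.round(p,4)[:,:2].tolist()," yaw edges",[np.degrees(np.arctan2(*(p[i]-p[j])[[1,0]])).round(2) for i,j in((0,2),(1,3))])
# lane
kt=lambda X,Y:(350+X/3-.33,175+Y/3-.33); ks=lambda X,Y:(225+(X-240)/4-.4,200+Y/4-.4)
s=np.sin(np.radians(26));c=np.cos(np.radians(26))
L=np.array([[.32,.037,.010],[.32,-.037,.010],[0,0.034,.036],[0,-.034,.036]])
ot=np.array([kt(78,18),kt(196,15)]); os_=np.array([ks(301,52),ks(413,39)])
def W(v,P):
    x,y,z,th=v; Ry=R.from_euler('zyx',[th,-np.radians(26),0]).as_matrix(); return P@Ry.T+[x,y,z]
mid=lambda a:a.mean(0)
# rollers: mid of first & last roller (silhouette centres ~ axis)
rt=np.array([kt(138,36),kt(146,427)]);
print("roller rays at z=.06+: ",[plane(T,q,z) for q,z in zip(rt,(.06+.3*s,.065))])
print("guide far corners at z", [plane(T,q,.06+.32*s+.01*c) for q in ot])
print("stop top corners, scene, z=.06+.036c", [plane(S,q,.06+.036*c) for q in os_])
print("stop top corners, top", [plane(T,kt(*q),.06+.036*c) for q in((115,480),(207,475))])
E
```

```text
(array([457.58974359, 228.17948718]), np.int32(39)) (array([161.19791667, 281.80208333]), np.int32(96)) [0.48041408 0.32746563 0.06159717]
(array([387.025, 230.65 ]), np.int32(40)) (array([245.45360825, 289.13402062]), np.int32(97)) [0.46715194 0.14079414 0.06033046]
[[0.5404, 0.346], [0.5389, 0.2977], [0.4308, 0.357], [0.4262, 0.3088]]  yaw edges [np.float64(-5.74), np.float64(-5.66)]
[[0.5209, 0.1829], [0.532, 0.1343], [0.4119, 0.1531], [0.4239, 0.1065]]  yaw edges [np.float64(15.31), np.float64(14.41)]
roller rays at z=.06+:  [array([ 0.67155061, -0.17204335,  0.19151134]), array([ 0.41128396, -0.19546092,  0.065     ])]
guide far corners at z [array([ 0.67839629, -0.1293368 ,  0.20926671]), array([ 0.68180768, -0.20795432,  0.20926671])]
stop top corners, scene, z=.06+.036c [array([ 0.38282304, -0.23934748,  0.09235659]), array([ 0.37606686, -0.16556904,  0.09235659])]
stop top corners, top [array([ 0.37375181, -0.1685087 ,  0.09235659]), array([ 0.37815006, -0.23391216,  0.09235659])]
```

```bash
cat >> h.py <<'E'
def plan(p,rpy,robot):
    "translation in present tool axes, then rotation vector in tool axes; rows needed"
    s=robot.observe(); R0=R.from_euler('xyz',s["tool_rot"]); R1=R.from_euler('xyz',rpy)
    d=R0.inv().apply(np.array(p)-s["tool_pos"]); r=(R0.inv()*R1).as_rotvec(); d2=R1.inv().apply(np.array(p)-s["tool_pos"])
    print("d",d.round(4),"n",round(np.linalg.norm(d)/.0417,1),"rot",r.round(4),"n",round(np.linalg.norm(r)/.125,1),"| d if turned first",d2.round(4))
E
python3 - <<'E'
from h import *; from cell import robot
s=robot.observe(); c=robot.read_camera("wrist"); T=np.eye(4);T[:3,:3]=R.from_euler('xyz',s["tool_rot"]).as_matrix();T[:3,3]=s["tool_pos"]
print((np.linalg.inv(T)@c["pose"]).round(3),c["fx"],c["cx"],c["cy"])
plan([.50,-.19,.44],[np.pi,0,.09],robot)
E
```

```text
[[ 0.    -0.958 -0.286  0.078]
 [ 1.     0.001 -0.001 -0.   ]
 [ 0.001 -0.286  0.958  0.02 ]
 [ 0.     0.     0.     1.   ]] 406.16349986368755 314.2555178567866 238.27752238859458
d [ 0.3696 -0.1383 -0.0355] n 9.5 rot [-0.0007  0.      0.3548] n 2.8 | d if turned first [ 0.2985 -0.2581 -0.0356]
```

Units first: shifts go in units of 100 mm and turns go in units of 0.25 rad. So 0.037 m is 0.37, -0.0138 m is -0.138.

```bash
python3 drive.py '[{"dx":0.37,"dy":-0.138,"dz":-0.035},{"dx":0.37,"dy":-0.138,"dz":-0.035},{"dx":0.37,"dy":-0.138,"dz":-0.035},{"dx":0.37,"dy":-0.138,"dz":-0.035},{"dx":0.37,"dy":-0.138,"dz":-0.035},{"dx":0.37,"dy":-0.138,"dz":-0.035},{"dx":0.37,"dy":-0.138,"dz":-0.035},{"dx":0.37,"dy":-0.138,"dz":-0.035}]'
python3 drive.py '[{"dx":0.37,"dy":-0.138,"dz":-0.035},{"dx":0.37,"dy":-0.138,"dz":-0.035},{"wz":0.472},{"wz":0.472},{"wz":0.476},{},{}]'
python3 - <<'E'
from h import *; from cell import robot
c=robot.read_camera("wrist"); cv2.imwrite("pics/w1.png",c["image"][:,:,::-1]); np.savez("w1.npz",**c)
E
```

```text
time: 0.92
tool_pos: [0.4466, -0.2452, 0.433]
tool_rot: [3.141, -0.0, 0.445]
contact_force: [0.5, -0.4, -0.2]
opening: 0.0919
grip_force: 0.0
time: 1.5
tool_pos: [0.5005, -0.1901, 0.4396]
tool_rot: [-3.141, 0.0, 0.093]
contact_force: [-0.0, 0.0, -0.8]
opening: 0.0919
grip_force: 0.0
```

View pics/w1.png

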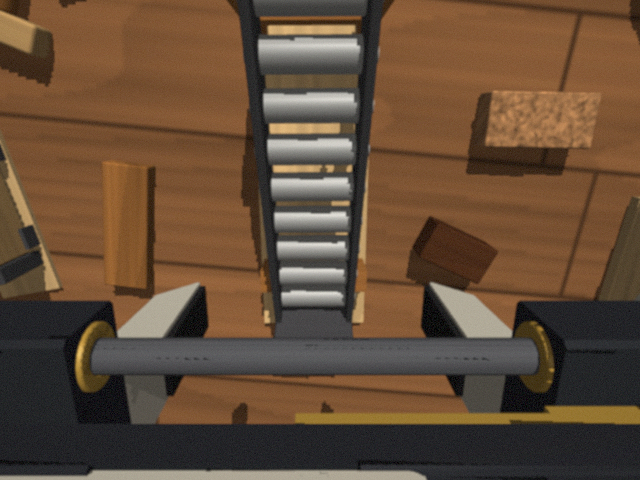

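The wrist picture shows eight full rollers. Their ends run from (258.5,57)/(362,54) down to (281,300)/(343,298), in the middle of the view. I'll fit the lane pose to both views.

```bash
cat > lane.py <<'E'
from h import *; from cell import robot
c=dict(np.load("w1.npz")); T=robot.read_camera("top"); S=robot.read_camera("scene")
wl=np.array([[281,300],[280,277],[277,251],[274.5,222],[271,190],[267,153],[263,108],[258.5,57]])
wr=np.array([[343,298],[345,274],[347,249],[349,220],[351,188],[354,151],[357.5,106],[362,54]])
tl=np.array([[108,430],[107,388],[106,347],[105,305],[103,264],[101,221],[99,177],[98,132],[96,87],[94,40]])
tr=np.array([[188,424],[187,383],[187,342],[186,299],[185,258],[184,215],[183,172],[182,127],[180,83],[181,37]])
kt=lambda a:np.array([350,175])+a/3-.33; ks=lambda X,Y:np.array([225+(X-240)/4-.4,200+Y/4-.4])
tv=kt((tl+tr)/2); tg=kt(np.array([[78,18],[196,15]])); ss=np.array([ks(301,52),ks(413,39)])
def W(v,P): return np.asarray(P)@R.from_euler('ZYX',[v[3],-v[4],0]).as_matrix().T+v[:3]
def res(v,full=False):
    x0=v[5]; ax=lambda n,y:np.c_[x0+.032*np.arange(n),np.full(n,y),np.full(n,-.011)]
    a=[(proj(c,W(v,ax(8,.030)))-wl),(proj(c,W(v,ax(8,-.030)))-wr),(proj(T,W(v,ax(10,0)))-tv)*[0.2,1],
       proj(T,W(v,[[.32,.037,.01],[.32,-.037,.01]]))-tg, proj(S,W(v,[[-.006,-.034,.036],[-.006,.034,.036]]))-ss]
    if full: [print(np.round(q,1).tolist()) for q in a]
    return np.concatenate([q.ravel() for q in a])
f=least_squares(res,[.395,-.2,.06,.09,.45,.016],loss='soft_l1'); v=f.x
if __name__=="__main__":
    res(v,True); print(v.round(4),np.degrees(v[3:5]),"load",W(v,[.25,0,0]),np.sqrt(np.diag(np.linalg.inv(f.jac.T@f.jac))).round(4))
    g=least_squares(lambda q:res([q[0],q[1],.06,q[2],np.radians(26),q[3]]),[.395,-.2,.09,.016],loss='soft_l1').x; print("z,slope fixed",g, "load",W([g[0],g[1],.06,g[2],np.radians(26)],[.25,0,0]))
E
python3 lane.py
```

```text
[[0.6, -2.1], [-0.5, -1.4], [0.0, -0.6], [-0.3, -0.1], [0.0, -0.8], [0.3, -1.5], [0.0, -0.5], [-0.6, -1.6]]
[[1.2, -0.5], [0.7, 1.1], [0.4, 0.9], [0.3, 1.3], [0.5, 0.6], [0.0, -0.1], [-0.5, 0.8], [-1.5, 0.6]]
[[-0.1, -0.2], [-0.1, 0.3], [-0.1, 0.4], [-0.1, 0.8], [-0.1, 0.5], [-0.1, 0.5], [-0.1, 0.5], [-0.1, 0.7], [-0.1, 0.5], [-0.2, 0.7]]
[[2.2, 0.8], [-0.0, -1.3]]
[[1.8, -2.3], [-0.5, -2.1]]
[ 0.397  -0.1982  0.0672  0.1015  0.457   0.0111] [ 5.81632887 26.18569396] load [ 0.62023062 -0.1754397   0.17750783] [0.0022 0.0005 0.0014 0.0033 0.0086 0.0024]
z,slope fixed [ 0.38780057 -0.19907779  0.10180729  0.02105509] load [ 0.61133562 -0.17624134  0.16959279]
```

The free fit gives a plane height of 67 mm and a slope of 26.2°, against 60 mm and 26° in the text. The fits differ by only 3 mm square to the rollers, so I'll use the middle, with load ≈ (0.616, -0.1755, 0.173), and feel for contact. Next is the right-hand head.

```bash
python3 - <<'E'
from h import *; from cell import robot
plan([.467,.141,.40],[np.pi,0,.258],robot)
E
```

```text
d [-0.0028 -0.333   0.0397] n 8.0 rot [ 1.00e-04  0.00e+00 -1.66e-01] n 1.3 | d if turned first [ 0.0522 -0.3289  0.0397]
```

In the tool's units: -0.037 m is -0.37, 0.0044 m is 0.044.

```bash
python3 drive.py '[{"dy":-0.37,"dz":0.044},{"dy":-0.37,"dz":0.044},{"dy":-0.37,"dz":0.044},{"dy":-0.37,"dz":0.044},{"dy":-0.37,"dz":0.044},{"dy":-0.37,"dz":0.044},{"dy":-0.37,"dz":0.044},{"dy":-0.37,"dz":0.044}]' >/dev/null
python3 drive.py '[{"dx":-0.03,"dy":-0.37,"dz":0.044},{"wz":-0.332},{"wz":-0.332},{},{}]'
python3 - <<'E'
from h import *; from cell import robot
c=robot.read_camera("wrist"); cv2.imwrite("pics/w2.png",c["image"][:,:,::-1]); np.savez("w2.npz",**c)
uv=proj(c,[.467,.141,.06])[0]; print(uv); m=mark(c,uv,20); print(m, plane(c,m[0],.06))
E
```

```text
time: 2.73
tool_pos: [0.4677, 0.1412, 0.4001]
tool_rot: [3.141, -0.0, 0.254]
contact_force: [0.2, -0.3, -0.2]
opening: 0.0918
grip_force: 0.0
[314.62608551 217.76975374]
(array([313.08462623, 217.55994358]), np.int32(709)) [0.46685431 0.14225197 0.06      ]
```

View pics/w2.png

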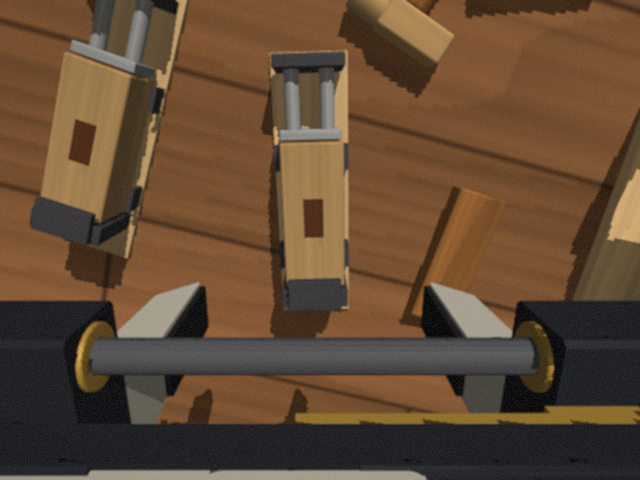

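The wrist picture shows the head's mark at (313.1,217.6), its left edge from (278,142) to (285.5,280) and its right edge from (341,141) to (346,280). The other head's mark is at (82,142).

```bash
python3 - <<'E'
from h import *; from cell import robot
c=dict(np.load("w2.npz")); T=robot.read_camera("top")
P=[plane(c,q,.06) for q in((278,142),(285.5,280),(341,141),(346,280))]
print([np.degrees(np.arctan2(*(P[i]-P[i+1])[[1,0]])) for i in(0,2)],np.round(P,4).tolist())
m2=mark(c,(82,142),22); t2=mark(T,(161,282),9); print("other",m2,plane(c,m2[0],.06), tri([(c,m2[0]),(T,t2[0])]))
Q=[plane(c,q,.06) for q in((67,54),(40,198))]; print("other yaw left edge",np.degrees(np.arctan2(*(Q[0]-Q[1])[[1,0]])))
m1=mark(c,(313,217),20);t1=mark(T,(245,289),9);print("tri", tri([(c,m1[0]),(T,t1[0])]))
plan([.467,.142,.205],[np.pi,0,.23],robot)
E
```

```text
[np.float64(16.325596766717627), np.float64(17.786279958818717)] [[0.5178, 0.1833, 0.06], [0.4083, 0.1512, 0.06], [0.5307, 0.1367, 0.06], [0.4212, 0.1016, 0.06]]
other (array([ 81.8006993 , 141.84615385]), np.int32(858)) [0.47992686 0.32914818 0.06      ] [0.48456299 0.32217682 0.07714167]
other yaw left edge -6.128165065650962
tri [0.47125484 0.14189525 0.07499487]
d [-0.0005 -0.0014  0.1952] n 4.7 rot [ 0.0001 -0.0002  0.0233] n 0.2 | d if turned first [-0.0005 -0.0014  0.1952]
```

In the tool's units: 0.036 m is 0.36, 0.026 m is 0.26, -0.022 rad is -0.088.

```bash
python3 drive.py '[{"dy":-0.01,"dz":0.36,"wz":-0.088},{"dz":0.36},{"dz":0.36},{"dz":0.36},{"dz":0.26},{"dz":0.26},{}]'
python3 drive.py '[{},{},{},{},{},{},{},{}]' 0.03 35
```

```text
time: 3.42
tool_pos: [0.466, 0.1413, 0.2]
tool_rot: [-3.141, 0.008, 0.275]
contact_force: [-1.8, -0.4, -0.4]
opening: 0.0919
grip_force: 0.0
time: 4.08
tool_pos: [0.4675, 0.1422, 0.2046]
tool_rot: [3.141, -0.001, 0.278]
contact_force: [-1.1, -1.4, 5.4]
opening: 0.0499
grip_force: 35.0
```

Gripped at 49.9 mm. Now I'll push it back.

In the tool's units: 0.004 m is 0.04, 0.002 m is 0.02.

```bash
python3 drive.py '[{"dx":0.04},{"dx":0.04},{"dx":0.04},{"dx":0.04},{"dx":0.02},{},{}]'
```

```text
time: 4.67
tool_pos: [0.4812, 0.1463, 0.2044]
tool_rot: [-3.141, 0.012, 0.279]
contact_force: [-19.3, -7.5, 22.9]
opening: 0.0498
grip_force: 35.0
```

```bash
python3 drive.py '[{"dz":-0.01},{},{}]'; python3 drive.py '[{"dx":0.02},{},{}]'
```

```text
time: 4.92
tool_pos: [0.482, 0.1465, 0.2044]
tool_rot: [-3.141, 0.01, 0.279]
contact_force: [-11.8, -4.9, 8.5]
opening: 0.0495
grip_force: 35.0
time: 5.17
tool_pos: [0.4836, 0.147, 0.2044]
tool_rot: [-3.141, 0.011, 0.279]
contact_force: [-13.2, -5.2, 11.1]
opening: 0.0495
grip_force: 35.0
```

The head is back 16.8 mm, so I can lift.

In the tool's units: -0.01 m is -0.1, -0.008 m is -0.08.

```bash
python3 drive.py '[{"dx":0.01,"dz":-0.06},{"dz":-0.08},{"dz":-0.1},{"dz":-0.1},{"dz":-0.1},{"dz":-0.1},{}]'; python3 drive.py '[{"dz":-0.3},{"dz":-0.4},{"dz":-0.4},{"dz":-0.4},{"dz":-0.3},{},{}]'
python3 - <<'E'
from h import *; from cell import robot
from lane import W
print(robot.observe()["contact_force"])
a=np.radians(26.); yaw=.103
Rt=R.from_euler('ZY',[yaw,-a])*R.from_euler('x',np.pi)   # lane axes then flip
rpy=Rt.as_euler('xyz'); print("rpy",rpy)
load=np.array([.616,-.1755,.173]); zl=R.from_euler('ZY',[yaw,-a]).apply([0,0,1])
tcp=load+zl*(.033+.159); print("tcp at contact",tcp,"above 60",tcp+.06*zl)
plan(tcp+.06*zl,rpy,robot)
E
```

```text
time: 5.75
tool_pos: [0.4882, 0.1481, 0.2605]
tool_rot: [3.141, -0.003, 0.278]
contact_force: [1.1, 0.2, -2.4]
opening: 0.0498
grip_force: 35.0
time: 6.33
tool_pos: [0.4878, 0.148, 0.4404]
tool_rot: [3.141, -0.004, 0.278]
contact_force: [0.3, -0.0, -3.2]
opening: 0.0497
grip_force: 35.0
[ 0.43318077 -0.16440537 -2.92815638]
rpy [ 3.14159265 -0.45378561  0.103     ]
tcp at contact [ 0.53227881 -0.18415391  0.34556846] above 60 [ 0.50611594 -0.18685825  0.3994961 ]
d [-0.0737  0.3271  0.0381] n 8.1 rot [-0.0397  0.4551  0.1717] n 3.9 | d if turned first [-0.0309  0.335   0.0272]
```

```bash
python3 drive.py '[{"dx":-0.082,"dy":0.363,"dz":0.042},{"dx":-0.082,"dy":0.363,"dz":0.042},{"dx":-0.082,"dy":0.363,"dz":0.042},{"dx":-0.082,"dy":0.363,"dz":0.042},{"dx":-0.082,"dy":0.363,"dz":0.042},{"dx":-0.082,"dy":0.363,"dz":0.042},{"dx":-0.082,"dy":0.363,"dz":0.042},{"dx":-0.082,"dy":0.363,"dz":0.042}]' >/dev/null; python3 drive.py '[{"dx":-0.082,"dy":0.363,"dz":0.042},{"wx":-0.0396,"wy":0.4552,"wz":0.1716},{"wx":-0.0396,"wy":0.4552,"wz":0.1716},{"wx":-0.0396,"wy":0.4552,"wz":0.1716},{"wx":-0.0396,"wy":0.4552,"wz":0.1716},{},{}]'
python3 - <<'E'
from h import *; from cell import robot
s=robot.observe(); print(s["tool_rot"],s["contact_force"],s["qpos"])
plan([0.5061,-.1869,.3995],[np.pi,-.4538,.103],robot)
a=robot.read_camera("wrist"); b=robot.read_camera("scene"); t=robot.read_camera("top")
cv2.imwrite("pics/w3.png",a["image"][:,:,::-1]); np.savez("w3.npz",**a)
E
```

```text
time: 7.68
tool_pos: [0.5055, -0.1864, 0.3994]
tool_rot: [-3.139, -0.45, 0.103]
contact_force: [0.5, -0.5, -3.0]
opening: 0.0498
grip_force: 35.0
[-3.13895835 -0.44997159  0.10260863] [ 0.47741037 -0.5182712  -3.03889705] [-0.56757369  0.28654661  1.66098848  0.36494164  0.86753696  0.70830351]
d [0.0005 0.0005 0.0002] n 0.0 rot [-0.0025  0.0038 -0.0004] n 0.0 | d if turned first [0.0005 0.0005 0.0002]
```

View pics/w3.png

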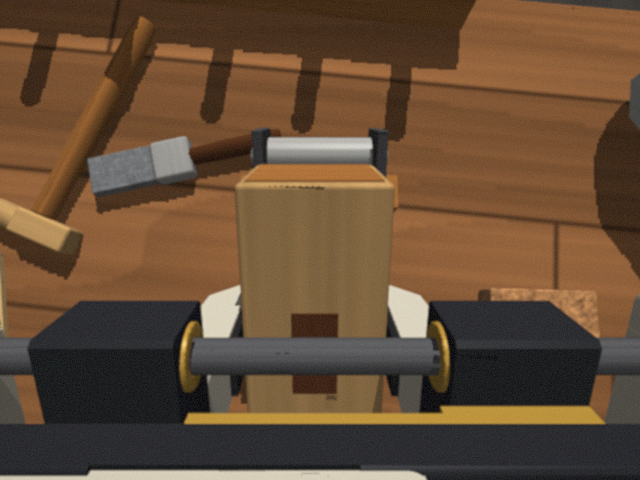

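The wrist picture shows the head's far top edge at (240,183)–(391,184), so its middle is at 315.5. The guide ends are at 253–386 on row 130, so the lane is level and centred about 2.5 mm towards tool +y. Along the slope it agrees to 1 mm. I'll lower the head, shifting 2 mm.

In the tool's units: 0.015 m is 0.15, 0.01 m is 0.1, 0.004 rad is 0.016.

```bash
python3 drive.py '[{"dy":0.02,"dz":0.1,"wy":0.016},{"dz":0.15},{"dz":0.15},{"dz":0.1},{},{}]'; for i in 1 2; do :; done; python3 drive.py '[{"dz":0.03},{"dz":0.03},{},{}]'
```

```text
time: 8.33
tool_pos: [0.5288, -0.186, 0.3557]
tool_rot: [-3.14, -0.459, 0.104]
contact_force: [-0.0, -0.6, -2.1]
opening: 0.0498
grip_force: 35.0
time: 8.67
tool_pos: [0.5311, -0.1859, 0.3514]
tool_rot: [3.141, -0.461, 0.103]
contact_force: [-0.3, -0.7, -2.7]
opening: 0.0498
grip_force: 35.0
```

In the tool's units: 0.002 m is 0.02, -0.004 rad is -0.016.

```bash
python3 drive.py '[{"dz":0.02,"wy":-0.016},{"dz":0.02},{},{}]'; python3 drive.py '[{"dz":0.02},{},{}]';  python3 drive.py '[{"dz":0.02},{},{}]'
```

```text
time: 9.0
tool_pos: [0.5329, -0.1857, 0.3474]
tool_rot: [-3.141, -0.456, 0.103]
contact_force: [0.6, -0.8, -2.7]
opening: 0.0497
grip_force: 35.0
time: 9.25
tool_pos: [0.5338, -0.1856, 0.3456]
tool_rot: [-3.141, -0.456, 0.103]
contact_force: [0.7, -0.6, -1.9]
opening: 0.0497
grip_force: 35.0
time: 9.5
tool_pos: [0.5347, -0.1855, 0.3439]
tool_rot: [-3.141, -0.456, 0.103]
contact_force: [-0.2, -0.5, -1.9]
opening: 0.0496
grip_force: 35.0
```

```bash
for i in 1; do python3 drive.py '[{"dz":0.015},{},{}]' | sed -n '2p;4p'; python3 drive.py '[{"dz":0.015},{},{}]'| sed -n '2p;4p'; python3 drive.py '[{"dz":0.015},{},{}]'| sed -n '2p;4p'; done
```

```text
tool_pos: [0.5354, -0.1854, 0.3435]
contact_force: [-3.3, 1.3, 5.3]
tool_pos: [0.5361, -0.1852, 0.3437]
contact_force: [-8.2, 2.3, 13.8]
tool_pos: [0.5368, -0.185, 0.3439]
contact_force: [-14.1, 4.0, 23.1]
```

Contact came where it should, square to the rollers. I'll ease off and let go.

```bash
python3 drive.py '[{"dz":-0.02},{},{}]'; python3 drive.py '[{},{},{},{},{},{}]' 0.08; python3 drive.py '[{"dz":-0.1},{"dz":-0.2},{"dz":-0.3},{"dz":-0.3},{"dz":-0.3},{},{}]' 0.092
python3 - <<'E'
from h import *; from cell import robot
a=robot.read_camera("top"); b=robot.read_camera("wrist")
o=cv2.resize(a["image"][165:350,140:430],None,fx=1.6,fy=1.6); w=cv2.resize(b["image"],(320,240)); s=robot.read_camera("scene")["image"][190:330,220:320]; s=cv2.resize(s,None,fx=2.1,fy=2.1)
can=np.zeros((600,800,3),np.uint8); can[:o.shape[0],:o.shape[1]]=o; can[:240,470:790]=w; can[300:300+s.shape[0],500:500+s.shape[1]]=s
cv2.imwrite("pics/r1.png",can[:,:,::-1])
E
```

```text
time: 10.5
tool_pos: [0.5358, -0.1853, 0.3434]
tool_rot: [3.14, -0.459, 0.104]
contact_force: [-9.3, 1.7, 13.4]
opening: 0.0499
grip_force: 35.0
time: 11.0
tool_pos: [0.5358, -0.1854, 0.3414]
tool_rot: [-3.141, -0.456, 0.103]
contact_force: [-0.0, 0.4, -0.5]
opening: 0.0796
grip_force: 0.0
time: 11.58
tool_pos: [0.4826, -0.191, 0.4519]
tool_rot: [3.138, -0.46, 0.104]
contact_force: [0.1, -0.3, -0.3]
opening: 0.0921
grip_force: 0.0
```

View pics/r1.png

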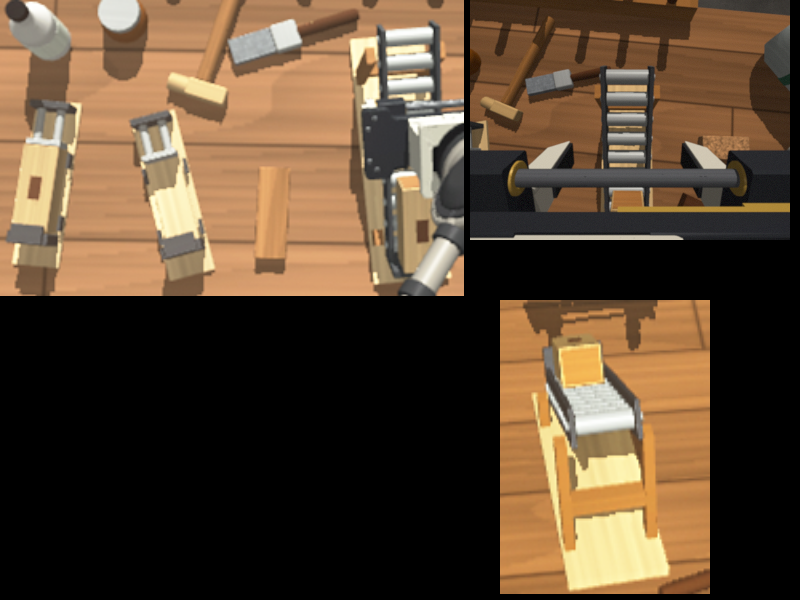

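The composite shows the first head flat at the stop (top view about (415,225) in the composite) with cradle_a empty. Next is the second head at (0.480, 0.328), yaw -0.101.

```bash
python3 - <<'E'
from h import *; from cell import robot
s=robot.observe(); c=s["tool_rot"]
plan(s["tool_pos"],[np.pi,0,-.101],robot)
R1=R.from_euler('xyz',[np.pi,0,-.101]); print(R1.inv().apply(np.array([.480,.328,.40])-s["tool_pos"]))
E
```

```text
d [0. 0. 0.] n 0.0 rot [-0.0477 -0.4532  0.2004] n 4.0 | d if turned first [0. 0. 0.]
[-0.05535634 -0.5157525   0.04855312]
```

Units first: shifts go in units of 100 mm and turns go in units of 0.25 rad. So -0.0397 m is -0.397, 0.0037 m is 0.037, -0.1133 rad is -0.4532.

```bash
python3 drive.py '[{"wx":-0.0476,"wy":-0.4532,"wz":0.2004},{"wx":-0.0476,"wy":-0.4532,"wz":0.2004},{"wx":-0.0476,"wy":-0.4532,"wz":0.2004},{"wx":-0.0476,"wy":-0.4532,"wz":0.2004},{"dx":-0.042,"dy":-0.397,"dz":0.037},{"dx":-0.042,"dy":-0.397,"dz":0.037},{"dx":-0.042,"dy":-0.397,"dz":0.037},{"dx":-0.042,"dy":-0.397,"dz":0.037}]' >/dev/null; python3 drive.py '[{"dx":-0.042,"dy":-0.397,"dz":0.037},{"dx":-0.042,"dy":-0.397,"dz":0.037},{"dx":-0.042,"dy":-0.397,"dz":0.037},{"dx":-0.042,"dy":-0.397,"dz":0.037},{"dx":-0.042,"dy":-0.397,"dz":0.037},{"dx":-0.042,"dy":-0.397,"dz":0.037},{"dx":-0.042,"dy":-0.397,"dz":0.037},{"dx":-0.042,"dy":-0.397,"dz":0.037}]' >/dev/null;  python3 drive.py '[{"dx":-0.042,"dy":-0.397,"dz":0.037},{},{},{}]'
python3 - <<'E'
from h import *; from cell import robot
c=robot.read_camera("wrist"); uv=proj(c,[.480,.328,.06])[0]; m=mark(c,uv,20); p=plane(c,m[0],.06); print(uv,m,p)
x,y=uv.astype(int); g=c["image"].astype(int)
# side edges of the top face: brightness profile along rows
for v in (160,185,245,270):
    r=g[v,x-60:x+60].sum(1); d=np.abs(np.diff(cv2.GaussianBlur(r.astype(np.float32)[None],(3,1),0)[0])); k=np.argsort(d)[-8:]; print(v,[(int(i+x-60),int(d[i])) for i in sorted(k)])
plan([p[0],p[1],.204],[np.pi,0,-.101],robot)
E
```

```text
time: 13.4
tool_pos: [0.4809, 0.3282, 0.3995]
tool_rot: [3.139, 0.0, -0.1]
contact_force: [-0.3, 0.5, 0.6]
opening: 0.0919
grip_force: 0.0
[313.97426893 217.68793008] (array([312.91736695, 217.77591036]), np.int32(714)) [0.4800126  0.32885726 0.06      ]
160 [(279, 52), (280, 70), (281, 45), (341, 26), (342, 54), (343, 61), (344, 34), (348, 19)]
185 [(275, 48), (276, 89), (277, 59), (279, 81), (282, 39), (342, 48), (346, 47), (348, 41)]
245 [(278, 25), (279, 25), (282, 50), (283, 58), (284, 40), (341, 36), (342, 61), (343, 59)]
270 [(278, 22), (279, 52), (280, 55), (282, 42), (285, 27), (340, 22), (341, 39), (342, 38)]
d [-0.0012 -0.0016  0.196 ] n 4.7 rot [ 0.0021 -0.0003 -0.0003] n 0.0 | d if turned first [-0.0012 -0.0012  0.196 ]
```

In the tool's units: 0.036 m is 0.36, 0.026 m is 0.26, 0.002 rad is 0.008.

```bash
python3 drive.py '[{"dx":-0.01,"dy":-0.01,"dz":0.36,"wx":0.008},{"dz":0.36},{"dz":0.36},{"dz":0.36},{"dz":0.26},{"dz":0.255},{},{}]'
python3 drive.py '[{},{},{},{},{},{},{},{}]' 0.03 35
python3 drive.py '[{"dx":0.04},{"dx":0.04},{"dx":0.04},{"dx":0.04},{"dx":0.04},{"dz":-0.01},{},{}]'
```

```text
time: 14.12
tool_pos: [0.4807, 0.328, 0.2049]
tool_rot: [3.141, 0.001, -0.103]
contact_force: [0.3, 1.1, -0.1]
opening: 0.0917
grip_force: 0.0
time: 14.78
tool_pos: [0.4804, 0.3293, 0.2057]
tool_rot: [-3.14, -0.002, -0.101]
contact_force: [-1.5, -0.7, 2.9]
opening: 0.0498
grip_force: 34.9
time: 15.45
tool_pos: [0.4985, 0.3278, 0.2058]
tool_rot: [-3.142, 0.004, -0.1]
contact_force: [-9.2, 3.0, 2.4]
opening: 0.0499
grip_force: 35.0
```

In the tool's units: -0.01 m is -0.1, -0.008 m is -0.08.

```bash
python3 drive.py '[{"dz":-0.06},{"dz":-0.08},{"dz":-0.1},{"dz":-0.1},{"dz":-0.1},{"dz":-0.1},{}]'; python3 drive.py '[{"dz":-0.3},{"dz":-0.4},{"dz":-0.4},{"dz":-0.4},{"dz":-0.3},{},{}]'
python3 - <<'E'
from h import *; from cell import robot
rpy=[np.pi,-.456,.103]; zl=-R.from_euler('xyz',rpy).apply([0,0,1])
plan(np.array([.5354,-.1854,.3435])+.05*zl,rpy,robot)
E
```

```text
time: 16.03
tool_pos: [0.5007, 0.3276, 0.2619]
tool_rot: [-3.139, -0.004, -0.101]
contact_force: [1.4, 0.4, -2.2]
opening: 0.0498
grip_force: 34.9
time: 16.62
tool_pos: [0.5001, 0.327, 0.4419]
tool_rot: [-3.138, -0.006, -0.101]
contact_force: [-0.5, -0.5, -4.0]
opening: 0.0498
grip_force: 34.9
d [0.065  0.5109 0.0521] n 12.4 rot [ 0.0436  0.4485 -0.2013] n 3.9 | d if turned first [-0.0592  0.5133  0.0306]
```

```bash
python3 drive.py '[{"dx":0.05,"dy":0.393,"dz":0.025},{"dx":0.05,"dy":0.393,"dz":0.025},{"dx":0.05,"dy":0.393,"dz":0.025},{"dx":0.05,"dy":0.393,"dz":0.025},{"dx":0.05,"dy":0.393,"dz":0.025},{"dx":0.05,"dy":0.393,"dz":0.025},{"dx":0.05,"dy":0.393,"dz":0.025},{"dx":0.05,"dy":0.393,"dz":0.025}]' >/dev/null; python3 drive.py '[{"dx":0.05,"dy":0.393,"dz":0.025},{"dx":0.05,"dy":0.393,"dz":0.025},{"dx":0.05,"dy":0.393,"dz":0.025},{"dx":0.05,"dy":0.393,"dz":0.025},{"dx":0.05,"dy":0.393,"dz":0.025},{},{}]' >/dev/null; python3 drive.py '[{"wx":0.0436,"wy":0.4484,"wz":-0.2012},{"wx":0.0436,"wy":0.4484,"wz":-0.2012},{"wx":0.0436,"wy":0.4484,"wz":-0.2012},{"wx":0.0436,"wy":0.4484,"wz":-0.2012},{},{},{}]'
python3 - <<'E'
from h import *; from cell import robot
rpy=[np.pi,-.456,.103]
plan(np.array([.5354,-.1854,.3435]),rpy,robot)
E
```

```text
time: 18.45
tool_pos: [0.5131, -0.187, 0.4067]
tool_rot: [-3.141, -0.447, 0.103]
contact_force: [-0.5, 0.5, -1.9]
opening: 0.05
grip_force: 34.9
d [-0.0071  0.0007  0.0667] n 1.6 rot [-0.0001  0.0088 -0.0004] n 0.1 | d if turned first [-0.0077  0.0007  0.0666]
```

```bash
python3 drive.py '[{"dx":-0.07,"dy":0.01,"dz":0.1,"wy":0.024},{"dz":0.15},{"dz":0.15},{"dz":0.15},{},{}]'; python3 drive.py '[{"dz":0.03},{"dz":0.03},{},{}]'; python3 drive.py '[{"dz":0.02},{},{}]'
python3 - <<'E'
from h import *; from cell import robot
plan(np.array([.5354,-.1854,.3435]),[np.pi,-.456,.103],robot)
E
```

```text
time: 18.95
tool_pos: [0.5313, -0.1865, 0.354]
tool_rot: [-3.141, -0.454, 0.104]
contact_force: [1.3, -0.5, -2.5]
opening: 0.0499
grip_force: 34.9
time: 19.28
tool_pos: [0.5337, -0.1867, 0.3499]
tool_rot: [3.14, -0.458, 0.104]
contact_force: [0.4, 0.3, -2.2]
opening: 0.0499
grip_force: 34.9
time: 19.53
tool_pos: [0.5345, -0.1867, 0.3478]
tool_rot: [3.14, -0.458, 0.104]
contact_force: [-0.2, 0.2, -2.6]
opening: 0.0499
grip_force: 34.9
d [-0.001  -0.0012  0.0043] n 0.1 rot [ 0.0013 -0.0015  0.0007] n 0.0 | d if turned first [-0.001  -0.0012  0.0043]
```

```bash
python3 drive.py '[{"dy":-0.01,"dz":0.02},{},{}]'|sed -n '2p;4p'; python3 drive.py '[{"dz":0.015},{},{}]'|sed -n '2p;4p'; python3 drive.py '[{"dz":0.015},{},{}]'|sed -n '2p;4p'
```

```text
tool_pos: [0.5354, -0.1855, 0.3458]
contact_force: [0.4, -0.2, -2.9]
tool_pos: [0.5361, -0.1854, 0.3452]
contact_force: [-3.0, 1.3, 2.2]
tool_pos: [0.5368, -0.1853, 0.3455]
contact_force: [-7.9, 2.2, 12.4]
```

Contact at about 13 N, as with the first head. Let go and back off.

In the tool's units: -0.04 m is -0.4, -0.03 m is -0.3.

```bash
python3 drive.py '[{},{},{},{},{},{}]' 0.08; python3 drive.py '[{"dz":-0.1},{"dz":-0.2},{"dz":-0.3},{"dz":-0.3},{"dz":-0.3},{"dz":-0.3},{}]' 0.092 >/dev/null
python3 drive.py '[{"dy":-0.4},{"dy":-0.4},{"dy":-0.4},{"dy":-0.4},{"dy":-0.4},{"dy":-0.4},{},{}]'
python3 - <<'E'
from h import *; from cell import robot
a=robot.read_camera("top")["image"][165:350,140:500]; s=robot.read_camera("scene")["image"][190:330,220:320]
a=cv2.resize(a,None,fx=1.6,fy=1.6); s=cv2.resize(s,None,fx=2.1,fy=2.1); can=np.zeros((600,800,3),np.uint8); can[:a.shape[0],:a.shape[1]]=a; can[300:300+s.shape[0],:s.shape[1]]=s
cv2.imwrite("pics/r2.png",can[:,:,::-1])
E
```

```text
time: 20.78
tool_pos: [0.5367, -0.1855, 0.343]
tool_rot: [3.14, -0.457, 0.104]
contact_force: [0.5, -0.3, 1.0]
opening: 0.0794
grip_force: 0.0
time: 22.03
tool_pos: [0.4453, 0.0488, 0.4779]
tool_rot: [3.14, -0.458, 0.109]
contact_force: [0.2, -0.9, 0.5]
opening: 0.0921
grip_force: 0.0
```

View pics/r2.png

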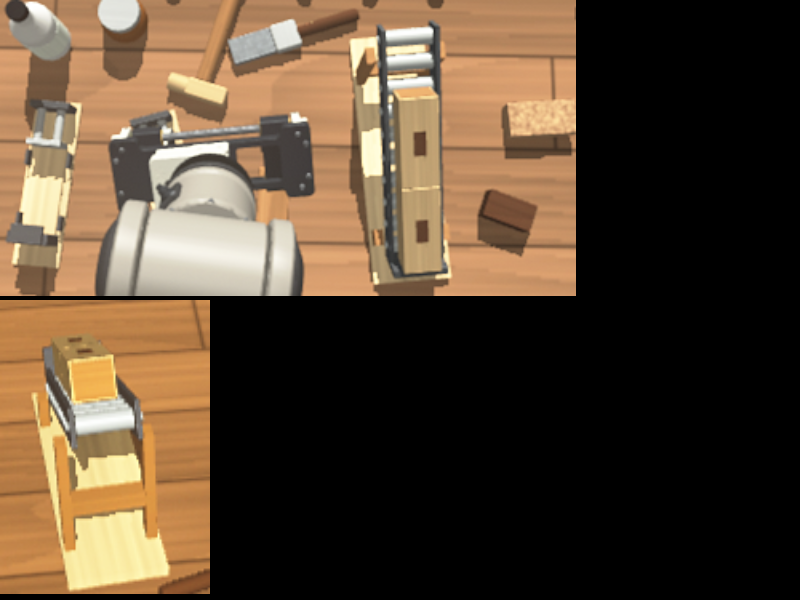

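The picture shows both heads end to end on the rollers (marks at (421,143) and (421,231) in the composite), the first at the stop and the second against it. The bystanders are in place.

```bash
python3 -c "
from cell import robot
print(robot.hand_in())"
```

```text
the job is handed in; nothing more can be done
None
```

Both mallet heads are out of their cradles and on the rollers, the first against the stop and the second against the first; I handed the job in after about 22 s, and it returned no verdict.

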